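# Put the loose sleeve away in the push-to-open parts case

### The arm

A 6-joint arm with a two-finger parallel gripper is mounted at the origin on the work surface. World frame = base frame: x ahead of the robot, y to its left, z up, the work surface at z = 0. Lengths are in m, angles in rad, forces in N, time in s.
With the tool pointing down it reaches from about 0.3 to 0.875 m from the base axis. Payload 6.4 kg.
Tool frame: the origin (TCP) lies on the centre line of the jaws, within the pads' length; the fingertips stand arm.nose_length ahead of it and the grasp point (between the pads) is the TCP (arm.nose_length is the distance from the TCP to the fingertips, in m); z points along the fingers, y is the direction in which the jaws open and shut (so a half turn about z gives the same grasp; the last joint's range is limited). The gripper opens to 88 mm and grips with 3 to 60 N. Pads are 18 mm wide; open, the fingers measure 123 mm over their backs; the gripper's body (75 mm by 187 mm) begins 45 mm behind the grasp point.
Start: joints at [-1.545, 0.181, 1.607, -0, 1.354, -0.206], TCP at [0.132, -0.56, 0.258] pointing down, gripper open.
Joint ranges: [-2.99, 2.99], [-0.89, 2.07], [0.3, 2.58], [-1.14, 4.28], [0, 2.63], [-3.12, 3.12]. Speed limits (rad/s): [2.57, 2.57, 3.01, 3.14, 3.14, 3.14].

### API

Orientations are given as [roll, pitch, yaw] about the fixed x, y, z axes, in that order (R = Rz(yaw) Ry(pitch) Rx(roll)).
In Python, from rig import arm gives the robot as it stands. The module is installed in compiled form; this text tells all that it offers.
- The arm moves only by the tool jog_arm, never from a script. Its arguments are lists of equal length, an entry for each row: "hand": the finger opening in mm, from 0 to 88.1; "travel": the shift along the tool's x, y, z in mm, a list of three; "spin": the turn about the tool's z in degrees. A call has 1 to 5 rows; each row is the pose to reach, as a shift and turn from the pose commanded when the call began, along the tool's axes at that moment; what a row does not reach only later rows make up. A row lasts 1/12 s, in which the tool goes at most 41.7 mm and 7.16 degrees, less where a joint would pass 70% of its speed; a pose out of reach is approached as far as the arm can. A call with a gripper value outside its range is refused whole. The fingers move at their own pace and stop on an object; "grip_force" is the grip in N (left out, the last holds). Time passes only in rows, so rows that repeat a pose let the fingers close. It gives the time, the measured TCP pose, the force and the opening at its end, in the units of the state.
- arm.observe(): the state, without advancing time (a new reading comes with each control period).
- arm.read_camera(name): name is "scene" or "top"; returns a dict with "frame" (480x640x3 uint8, red, green, blue), "depth" (480x640 float32, m along the optical axis (not along the pixel's ray), 0 where there is no reading), "camera_matrix" (3x3 intrinsics, pixels), "rvec" (rotation vector, rad) and "tvec" (3), from world to camera coordinates, as OpenCV has them. Camera axes: x right, y down, z forward; pixel columns grow to the right and rows downward; lengths in m; the calibration is good to about 2 mm. A picture is of the moment at which its call begins.
- arm.sign_off(): hands the job in, once; it reports no verdict.
Trained networks look in the newest picture that a camera, given by its name, has taken for a name from the list of things; names that differ only in an ending like _2 or _b are one class to them, and where a whole thing is asked for, a point or a joint stands for the part that bears it (a point fixed in the world has none). Each returns a list of dicts, best first, with "confidence" (0 to 1); they miss things now and then, are a little off and sometimes report something else, mostly with a low value. They report only what shows in the picture. A call takes as long as a camera call. They do not tell look-alikes from the thing itself.
- arm.spot_in(camera, label): "centre" ([x, y, z] in m, in world coordinates, good to about 4 mm: the middle of the surface that is visible of it).
- arm.trace(camera, label): "pixels" (480x640 bool, what is visible of it).
- arm.spot_point(camera, label): "centre" ([x, y, z] in m, in world coordinates, good to about 4 mm: a listed point, or the origin of a listed thing).
The state is a dict: "clock": time; "q": joint angles; "qd": joint speeds; "joint_torque": joint torques, N m; "tool_pos": TCP position; "eef_rot": TCP orientation; "contact_force": force on the tool from outside, world axes, zero at the start; "torque": the same for the moment, N m; "grip_width": finger opening in m.
Only numpy, scipy, OpenCV 4.12 (cv2) and the standard library are available. Lean on these libraries where they do the work, as an engineer would, in place of code of your own. Each camera call takes 0.05 s, during which the arm holds its last target.

### The job

Open the push-to-open parts case: press its lid down gently at the round pad until the catch trips, never with more than 24 N, then get off it at once so that the lid swings up by itself without touching the robot again. When it stands wide open, set the loose steel sleeve down (do not drop it) upright on the floor of the case's large compartment and let go, leaving the lid open and the bolt and the tin where they stand.

Things in the scene. Friction and masses are not known exactly. Their poses are not given: they have to be found in the camera images.
- case: Grey plastic parts case fixed to the bench, 200 (its x) x 160 (y) x 75 mm high, walls and floor 5 mm. Origin: centre of its underside, z up. Hinge along its +x end, which faces the robot's left (world +y), turned up to 23 degrees either way. A low partition at x = -50 mm (top 52 mm up) parts the latch chamber (-x side) from the large compartment: x -47 to +95, y -75 to +75 mm, 70 mm deep.
- lid (a joint): Lid angle, rad: 0 latched and flush, negative pressed into the case, grows as it opens, up to 1.95 (leaning back, held by its spring). Sprung and damped: once tripped and let go it swings fully open in 4 to 7 s, its free edge rising at up to 0.08 m/s, so back off faster than that. The robot must not touch it once it is open more than 0.3 rad.
- lid_press (a point): Centre of the top of the flat round dark press pad (26 mm across) on the lid, right above the latch, 167 mm from the hinge, 75 mm above the bench when latched; moves with the lid. Press here, straight down; see lid_edge for the feel. The lid is an inset plate 186 x 147 x 6 mm.
- lid_edge (a point): Middle of the lid's free edge, 18 mm from the pad; moves with the lid. Feel at the pad: gives at 3 to 5 N, then 6 to 12 N while the catch is pushed aside, then a hard stop. Once the stop is felt (14 to 16 N) the catch has tripped; over 24 N breaks the lid. The stop lies 5 to 15 mm below the latched height, different in each case and unseen: feel for it at 5 to 10 mm/s. Less deep, it stays latched.
- well (a point): Middle of the floor of the large compartment, 5 mm above the bench, 22 mm to the +x side of the case's middle. Axes as the case's.
- sleeve: Plain steel sleeve (bushing), a thick tube standing on end: 40 mm outside, 24 mm bore, 60 mm high, 0.25 to 0.55 kg. Origin: centre of its underside; z along its axis. Stands loose on the bench to the right of the case, in one of three places.
- bolt: Bystander: dark hexagon bolt standing on its head, 78 mm high, head 36 mm across flats, shank 22 mm. Origin: centre of its underside.
- tin: Bystander: closed metal tin, 48 mm across, 75 mm high. Origin: centre of its underside.
Not all that is in view belongs to the job. What is shaped like the sleeve but orange is not meant.

How it is judged:
By the outcome, as a careful person would: the job done as asked, in the order asked, and still so for the second after the job is handed in, with the robot touching nothing.
It also fails if it takes over 58 s, if anything falls off the work surface, if the arm or the gripper's body presses on something with over 40 N, if the wrist force passes 120 N, or if a joint passes its speed limit or range.

## Working session

There is one attempt and no reset: what is moved stays moved. The work goes in short steps, Python scripts to look and compute and a tool call to move; the robot and the scene stay as the last step left them, time stands still between calls to the robot, and variables do not carry over. Pictures are saved under pics/ and viewed, and the job is handed in when it is done.

Besides the shell and the picture viewer there is one more tool, called after ">>>" as a command line: name --pt "numbers of a row" for each row, then --argument value for the rest. jog_arm: Moves the arm, as the interface text tells. Its arguments: {"type":"object","properties":{"hand":{"type":"array"},"travel":{"type":"array"},"spin":{"type":"array"},"grip_force":{"type":"number"}},"required":["hand","travel","spin"]}

```bash
mkdir -p pics; ls; python3 - <<'E'
from rig import arm
import cv2,numpy as np
print(arm.observe(), arm.nose_length)
for c in("scene","top"):
    d=arm.read_camera(c); cv2.imwrite(f"pics/{c}0.png",d["frame"][:,:,::-1]); np.savez(f"{c}0.npz",**d)
    for l in("lid_press","lid_edge","well","sleeve","bolt","tin","case"):
        try: print(c,l,[(np.round(r["centre"],4),round(r["confidence"],2)) for r in arm.spot_point(c,l)][:4])
        except Exception as e: print(c,l,e)
E
```

```text
pics
{'clock': 0.0, 'q': array([-1.54530345e+00,  1.81541036e-01,  1.60797567e+00, -1.43381370e-05,
        1.35382174e+00, -2.06319997e-01]), 'qd': array([ 2.44938243e-05, -3.91330981e-04, -8.20883131e-04,  1.19590593e-03,
       -1.10983879e-03, -3.87972813e-04]), 'joint_torque': array([ 8.08307850e-04, -4.33872628e+01, -3.41846502e+01,  7.03641982e-02,
        3.86908196e-02, -1.45756480e-04]), 'tool_pos': array([ 0.1320906 , -0.55910976,  0.25682575]), 'eef_rot': array([-3.13988103e+00, -3.43940713e-04,  2.31815681e-01]), 'contact_force': array([ 0.42512745, -0.5210663 ,  0.14893669]), 'torque': array([0.03173577, 0.01041575, 0.00040247]), 'grip_width': 0.08825303570712982} 0.019
scene lid_press [(array([0.5212, 0.0186, 0.0725]), 0.62)]
scene lid_edge [(array([ 0.5226, -0.0059,  0.0741]), 0.95)]
scene well []
scene sleeve [(array([ 0.6283, -0.3063,  0.0027]), 0.81), (array([ 5.477e-01, -3.445e-01,  3.000e-04]), 0.8)]
scene bolt [(array([ 0.5933, -0.195 ,  0.0042]), 0.59)]
scene tin [(array([ 0.469 , -0.1858,  0.0008]), 0.67)]
scene case [(array([0.5363, 0.0918, 0.0013]), 0.64)]
top lid_press [(array([0.5233, 0.0151, 0.082 ]), 0.75)]
top lid_edge [(array([0.5244, 0.0012, 0.0781]), 0.79)]
top well [(array([ 0.4675, -0.1891, -0.0019]), 0.61)]
top sleeve [(array([ 0.553 , -0.3427,  0.004 ]), 0.83), (array([ 6.269e-01, -3.111e-01,  3.000e-04]), 0.65)]
top bolt [(array([ 5.892e-01, -1.957e-01,  5.000e-04]), 0.94)]
top tin [(array([ 0.4678, -0.186 , -0.0037]), 0.97), (array([ 0.5515, -0.3438,  0.003 ]), 0.49)]
top case [(array([ 5.524e-01, -3.432e-01,  5.000e-04]), 0.73), (array([ 0.5321,  0.0932, -0.002 ]), 0.57)]
```

View pics/scene0.png

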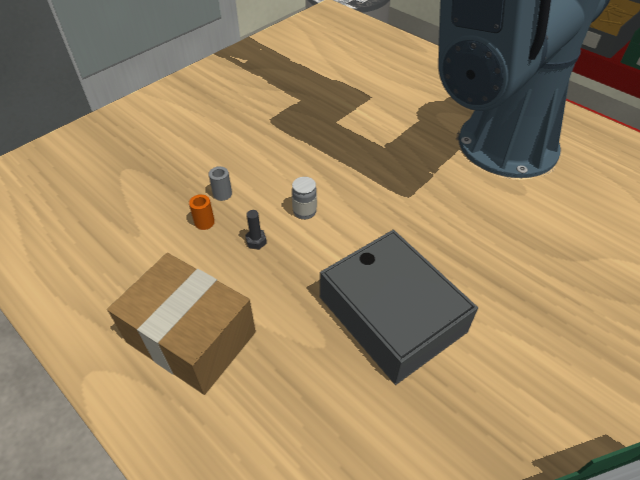

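View pics/top0.png

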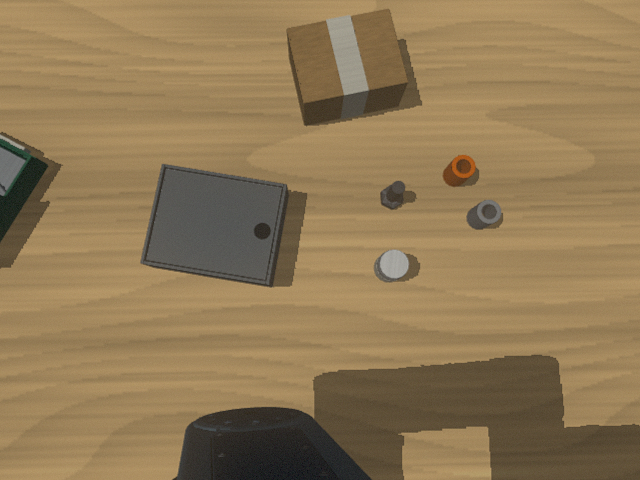

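The sleeve lookalikes are the grey tube at top (487,212) / scene (220,183) and the orange tube at top (460,170) / scene (202,212). The plain steel sleeve is the grey one. I'll confirm it in a crop and measure precisely.

```bash
cat > h.py <<'E'
import numpy as np,cv2
def world(d):
    K=d["camera_matrix"];R=cv2.Rodrigues(d["rvec"])[0];t=np.ravel(d["tvec"]);z=d["depth"].astype(float)
    v,u=np.mgrid[0:480,0:640]
    P=np.stack([(u-K[0,2])/K[0,0]*z,(v-K[1,2])/K[1,1]*z,z],-1)
    W=(P-t)@R; W[z==0]=np.nan
    return W
E
python3 - <<'E'
from h import *
for c in("top","scene"):
    d=dict(np.load(c+"0.npz")); W=world(d); f=d["frame"].astype(int)
    R=cv2.Rodrigues(d["rvec"])[0]; print(c,"cam",-R.T@np.ravel(d["tvec"]))
    # bench level
    b=(np.abs(W[...,0]-.45)<.03)&(np.abs(W[...,1]+.3)<.03); print("bench z",np.nanmedian(W[b][:,2]))
    m=(W[...,2]>.066)&(W[...,2]<.085)&(abs(W[...,0]-.53)<.2)&(abs(W[...,1]-.09)<.16)
    n,l,s,_=cv2.connectedComponentsWithStats(m.astype(np.uint8)); k=1+np.argmax(s[1:,4]); m=l==k
    P=W[m]; r=cv2.minAreaRect(P[:,:2].astype(np.float32)); print("case top rect",r,"z",np.median(P[:,2]),cv2.boxPoints(r).round(4).tolist())
    dark=m&(f.sum(-1)<100); 
    dk=cv2.morphologyEx(dark.astype(np.uint8),cv2.MORPH_OPEN,np.ones((3,3)))
    n,l,s,ce=cv2.connectedComponentsWithStats(dk)
    for i in range(1,n):
        if s[i,4]>30: print("dark",s[i],ce[i],W[l==i].mean(0))
    for nm,(x,y) in dict(grey=(.551,-.343),orange=(.628,-.309),bolt=(.591,-.195),tin=(.468,-.186)).items():
        q=(np.hypot(W[...,0]-x,W[...,1]-y)<.05)&(W[...,2]>.012)
        P=W[q]; zt=np.nanpercentile(P[:,2],97); T=P[P[:,2]>zt-.006]
        (cc,rr)=cv2.minEnclosingCircle(T[:,:2].astype(np.float32)); print(nm,"zt",zt.round(4),"top c",np.round(cc,4),round(rr,4))
d=np.load("top0.npz")["frame"][130:290,360:530,::-1]
d2=np.load("scene0.npz")["frame"][150:260,180:330,::-1]
cv2.imwrite("pics/crop1.png",np.hstack([cv2.resize(d,(390,400),interpolation=cv2.INTER_CUBIC),cv2.resize(d2,(400,400),interpolation=cv2.INTER_CUBIC)]))
E
```

```text
top cam [ 0.38922774 -0.05591452  0.88042657]
bench z -0.0004166984954217254
case top rect ((0.5358844995498657, 0.09152830392122269), (0.20096728205680847, 0.16038447618484497), 79.59961700439453) z 0.07458364286905642 [[0.4388999938964844, 0.007199999876320362], [0.5965999960899353, -0.021800000220537186], [0.6328999996185303, 0.17589999735355377], [0.47510001063346863, 0.20479999482631683]]
grey zt 0.0615 top c [ 0.5505 -0.3431] 0.02
orange zt 0.0615 top c [ 0.6263 -0.3064] 0.0204
bolt zt 0.0792 top c [ 0.5883 -0.1961] 0.0113
tin zt 0.077 top c [ 0.4682 -0.1856] 0.0225
scene cam [0.95881676 0.32455625 0.74750929]
bench z -0.0008022135580790546
case top rect ((0.5377092361450195, 0.09130288660526276), (0.20126265287399292, 0.16226020455360413), 79.54581451416016) z 0.07459269198010968 [[0.43970000743865967, 0.0071000000461936], [0.5992000102996826, -0.02239999920129776], [0.6358000040054321, 0.17550000548362732], [0.47620001435279846, 0.20499999821186066]]
dark [360 253  14  11 123] [366.62601626 258.08943089] [0.52323111 0.01741333 0.07530809]
grey zt 0.0604 top c [ 0.5517 -0.3423] 0.0217
orange zt 0.0607 top c [ 0.629  -0.3064] 0.0208
bolt zt 0.0783 top c [ 0.5913 -0.1959] 0.0124
tin zt 0.0763 top c [ 0.4704 -0.1843] 0.0234
```

View pics/crop1.png

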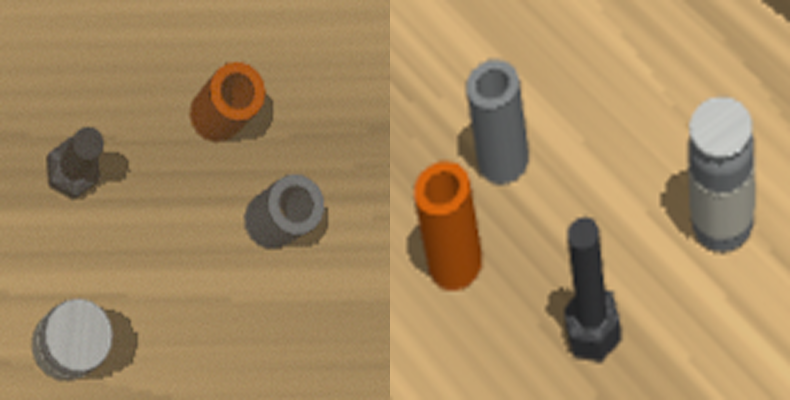

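Crop confirmed: the grey tube (left crop ~ (290,210), beside the orange one) is the plain steel sleeve. The case centre is about (0.5365, 0.0914) with its x axis at 79.6°, and the pad is at (0.523, 0.0175, 0.075). Next I close the jaws and go above the pad.

```bash
cat > go.py <<'E'
import sys,numpy as np
from rig import arm
from scipy.spatial.transform import Rotation as Ro
s=arm.observe(); x,y,z,yaw=map(float,sys.argv[1:5])
R=Ro.from_euler('xyz',s["eef_rot"]).as_matrix(); p=s["tool_pos"]
d=R.T@(np.array([x,y,z])-p)*1000
yw=np.degrees(np.arctan2(R[1,0],R[0,0])); dy=(yaw-yw+180)%360-180
print("t",round(s["clock"],2),"pos",p.round(4),"yaw",yw.round(2),"rot",s["eef_rot"].round(4),"travel",d.round(1),"spin",round(-dy,1),"F",s["contact_force"].round(2),"w",s["grip_width"].round(4),"q",s["q"].round(2))
E
python3 go.py .523 .0175 .14 79.6
```

```text
Traceback (most recent call last):
  File "go.py", line 8, in <module>
    print("t",round(s["clock"],2),"pos",p.round(4),"yaw",yw.round(2),"rot",s["eef_rot"].round(4),"travel",d.round(1),"spin",round(-dy,1),"F",s["contact_force"].round(2),"w",s["grip_width"].round(4),"q",s["q"].round(2))
                                                                                                                                                                             ^^^^^^^^^^^^^^^^^^^^^
AttributeError: 'float' object has no attribute 'round'
```

```bash
sed -i 's/s\["grip_width"\].round(4)/round(s["grip_width"],4)/' go.py
python3 go.py .523 .0175 .14 79.6
```

```text
t 0.8 pos [ 0.1321 -0.5596  0.2577] yaw 13.28 rot [3.1416 0.     0.2318] travel [ 513.  -471.9  117.7] spin -66.3 F [-0.14 -0.57  0.17] w 0.0882 q [-1.55  0.18  1.61 -0.    1.35 -0.21]
```

>>> jog_arm --hand '[0, 0, 0, 0, 0]' --pt "513 -472 60" --pt "513 -472 60" --pt "513 -472 60" --pt "513 -472 60" --pt "513 -472 60" --spin '[-66, -66, -66, -66, -66]' --grip_force 20

```text
clock: 1.22
tool_pos: [0.2491, -0.3861, 0.2397]
eef_rot: [3.141, 0.0, 0.862]
contact_force: [-0.0, -0.6, 0.5]
grip_width: 0.0569
```

```bash
python3 go.py .523 .0175 .14 79.6
```

```text
t 1.22 pos [ 0.2491 -0.3861  0.2397] yaw 49.4 rot [3.1413 0.     0.8622] travel [484.7 -54.7  99.7] spin -30.2 F [-0.02 -0.62  0.48] w 0.0569 q [-1.26 -0.07  1.91  0.    1.3  -0.55]
```

>>> jog_arm --hand '[0, 0, 0, 0, 0]' --pt "485 -55 80" --pt "485 -55 80" --pt "485 -55 80" --pt "485 -55 80" --pt "485 -55 80" --spin '[-30, -30, -30, -30, -30]'

```text
clock: 1.63
tool_pos: [0.3655, -0.2165, 0.2063]
eef_rot: [3.141, 0.001, 1.387]
contact_force: [0.7, -1.0, 0.0]
grip_width: 0.0236
```

```bash
python3 go.py .523 .0175 .14 79.6
```

```text
t 1.63 pos [ 0.3655 -0.2165  0.2063] yaw 79.45 rot [3.1405e+00 8.0000e-04 1.3866e+00] travel [258.9 111.9  66.2] spin -0.2 F [ 0.71 -0.99  0.04] w 0.0236 q [-0.82 -0.11  2.02 -0.    1.23 -0.63]
```

>>> jog_arm --hand '[0, 0, 0, 0, 0]' --pt "259 112 66" --pt "259 112 66" --pt "259 112 66" --pt "259 112 66" --pt "259 112 66" --spin '[0, 0, 0, 0, 0]'

```text
clock: 2.05
tool_pos: [0.48, -0.0486, 0.1586]
eef_rot: [3.141, 0.0, 1.381]
contact_force: [0.9, -0.4, 0.9]
grip_width: 0.0007
```

```bash
python3 go.py .523 .0175 .14 79.6
```

```text
t 2.05 pos [ 0.48   -0.0486  0.1586] yaw 79.11 rot [3.1405e+00 2.0000e-04 1.3806e+00] travel [73.1 29.7 18.6] spin -0.5 F [ 0.89 -0.4   0.95] w 0.0007 q [-0.35  0.09  1.92 -0.    1.12 -0.16]
```

>>> jog_arm --hand '[0, 0, 0, 0, 0]' --pt "73 30 19" --pt "73 30 19" --pt "73 30 19" --pt "73 30 19" --pt "73 30 19" --spin '[-0.5, -0.5, -0.5, -0.5, -0.5]'

```text
clock: 2.47
tool_pos: [0.522, 0.0153, 0.1396]
eef_rot: [-3.141, 0.0, 1.39]
contact_force: [0.1, -0.4, 0.4]
grip_width: 0.0006
```

```bash
python3 go.py .523 .0175 .098 79.6; python3 - <<'E'
from h import *
from rig import arm
d=arm.read_camera("scene"); cv2.imwrite("pics/press_s.png",d["frame"][:,:,::-1])
E
```

```text
t 2.47 pos [0.522  0.0153 0.1396] yaw 79.65 rot [-3.1410e+00  4.0000e-04  1.3901e+00] travel [ 2.3  0.6 41.6] spin 0.0 F [ 0.13 -0.43  0.4 ] w 0.0006 q [-0.2   0.21  1.84 -0.    1.1  -0.02]
```

View pics/press_s.png

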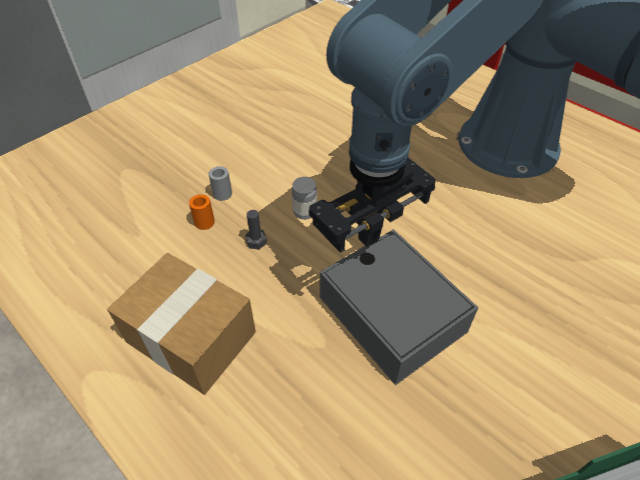

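The closed fingers (370,235) hang just above and behind the pad (367,258), as expected. I lower to about 5 mm above it.

>>> jog_arm --hand '[0, 0, 0, 0, 0]' --pt "1 0.5 20" --pt "1 0.5 35" --pt "1 0.5 40" --pt "1 0.5 40" --pt "1 0.5 40" --spin '[0, 0, 0, 0, 0]'

```text
clock: 2.93
tool_pos: [0.523, 0.0153, 0.1003]
eef_rot: [3.141, 0.0, 1.388]
contact_force: [-0.4, 0.3, -0.4]
grip_width: 0.0002
```

```bash
python3 go.py .523 .0175 .094 79.6
```

```text
t 2.93 pos [0.523  0.0153 0.1003] yaw 79.5 rot [3.1412e+00 1.0000e-04 1.3875e+00] travel [ 2.2 -0.4  6.3] spin -0.1 F [-0.44  0.27 -0.44] w 0.0002 q [-0.2   0.27  1.85 -0.    1.02 -0.01]
```

>>> jog_arm --hand '[0, 0, 0, 0, 0]' --pt "2 0 0.7" --pt "2 0 1.4" --pt "2 0 2.1" --pt "2 0 2.8" --pt "2 0 3.5" --spin '[0, 0, 0, 0, 0]'

```text
clock: 3.35
tool_pos: [0.5235, 0.0183, 0.0964]
eef_rot: [3.141, -0.0, 1.389]
contact_force: [-0.5, 0.2, 0.7]
grip_width: 0.0003
```

>>> jog_arm --hand '[0, 0, 0, 0]' --pt "0 0 0.6" --pt "0 0 1.2" --pt "0 0 1.8" --pt "0 0 2.4" --spin '[0, 0, 0, 0]'

```text
clock: 3.68
tool_pos: [0.5234, 0.0183, 0.094]
eef_rot: [-3.141, -0.0, 1.389]
contact_force: [-1.6, -0.3, 4.2]
grip_width: 0.0002
```

>>> jog_arm --hand '[0, 0, 0, 0]' --pt "0 0 0.6" --pt "0 0 1.2" --pt "0 0 1.8" --pt "0 0 2.4" --spin '[0, 0, 0, 0]'

```text
clock: 4.02
tool_pos: [0.5234, 0.0183, 0.0915]
eef_rot: [3.142, -0.0, 1.389]
contact_force: [-1.7, 0.5, 4.1]
grip_width: 0.0005
```

>>> jog_arm --hand '[0, 0]' --pt "0 0 0.6" --pt "0 0 1.2" --spin '[0, 0]'

```text
clock: 4.18
tool_pos: [0.5234, 0.0183, 0.0902]
eef_rot: [3.142, -0.0, 1.389]
contact_force: [-2.3, 0.8, 5.6]
grip_width: 0.0002
```

>>> jog_arm --hand '[0]' --pt "0 0 0.6" --spin '[0]'

```text
clock: 4.27
tool_pos: [0.5234, 0.0183, 0.0898]
eef_rot: [3.142, -0.0, 1.389]
contact_force: [-3.2, 0.5, 9.1]
grip_width: 0.0002
```

>>> jog_arm --hand '[0]' --pt "0 0 0.5" --spin '[0]'

```text
clock: 4.35
tool_pos: [0.5235, 0.0183, 0.0895]
eef_rot: [3.142, -0.0, 1.389]
contact_force: [-3.7, 0.6, 10.6]
grip_width: 0.0
```

>>> jog_arm --hand '[0]' --pt "0 0 0.5" --spin '[0]'

```text
clock: 4.43
tool_pos: [0.5235, 0.0183, 0.0891]
eef_rot: [-3.142, -0.0, 1.389]
contact_force: [-4.4, -0.5, 11.1]
grip_width: 0.0003
```

>>> jog_arm --hand '[0]' --pt "0 0 0.5" --spin '[0]'

```text
clock: 4.52
tool_pos: [0.5234, 0.0183, 0.0887]
eef_rot: [-3.142, 0.0, 1.389]
contact_force: [-3.8, 0.4, 11.0]
grip_width: 0.0004
```

>>> jog_arm --hand '[0]' --pt "0 0 0.5" --spin '[0]'

```text
clock: 4.6
tool_pos: [0.5235, 0.0183, 0.0883]
eef_rot: [3.142, 0.0, 1.389]
contact_force: [-3.7, 0.7, 12.1]
grip_width: 0.0005
```

>>> jog_arm --hand '[0]' --pt "0 0 0.5" --spin '[0]'

```text
clock: 4.68
tool_pos: [0.5234, 0.0183, 0.0878]
eef_rot: [3.142, -0.0, 1.389]
contact_force: [-5.0, 0.6, 11.3]
grip_width: 0.0004
```

>>> jog_arm --hand '[0]' --pt "0 0 0.5" --spin '[0]'

```text
clock: 4.77
tool_pos: [0.5234, 0.0183, 0.0873]
eef_rot: [-3.142, -0.0, 1.389]
contact_force: [-4.1, 0.2, 11.2]
grip_width: 0.0003
```

>>> jog_arm --hand '[0]' --pt "0 0 0.5" --spin '[0]'

```text
clock: 4.85
tool_pos: [0.5235, 0.0183, 0.0868]
eef_rot: [3.142, -0.0, 1.389]
contact_force: [-5.4, 1.1, 12.4]
grip_width: 0.0007
```

>>> jog_arm --hand '[0]' --pt "0 0 0.5" --spin '[0]'

```text
clock: 4.93
tool_pos: [0.5234, 0.0183, 0.0863]
eef_rot: [3.142, -0.0, 1.389]
contact_force: [-5.5, 1.2, 12.1]
grip_width: 0.0005
```

>>> jog_arm --hand '[0]' --pt "0 0 0.5" --spin '[0]'

```text
clock: 5.02
tool_pos: [0.5235, 0.0183, 0.0859]
eef_rot: [3.142, -0.0, 1.389]
contact_force: [-5.7, 1.1, 15.3]
grip_width: 0.0005
```

>>> jog_arm --hand '[0]' --pt "0 0 0.2" --spin '[0]'

```text
clock: 5.1
tool_pos: [0.5235, 0.0183, 0.0859]
eef_rot: [-3.142, -0.0, 1.389]
contact_force: [-5.4, 0.4, 15.7]
grip_width: 0.0002
```

The stop is felt at 15.7 N with no further advance, so I back off fast.

>>> jog_arm --hand '[0, 0, 0, 0, 0]' --pt "0 0 -40" --pt "0 0 -80" --pt "-20 0 -118" --pt "-55 0 -130" --pt "-95 0 -135" --spin '[0, 0, 0, 0, 0]'

```text
clock: 5.52
tool_pos: [0.508, -0.0756, 0.2236]
eef_rot: [3.135, 0.001, 1.393]
contact_force: [0.8, -0.0, -0.6]
grip_width: 0.0006
```

```bash
python3 go.py .551 -.343 .25 13; python3 - <<'E'
from h import *
from rig import arm
d=arm.read_camera("scene"); cv2.imwrite("pics/trip_s.png",d["frame"][:,:,::-1])
E
```

```text
t 5.52 pos [ 0.508  -0.0756  0.2236] yaw 79.79 rot [3.1346e+00 1.1000e-03 1.3926e+00] travel [-255.5   89.9  -25.5] spin 66.8 F [ 0.77 -0.02 -0.6 ] w 0.0006 q [-0.38  0.07  1.8   0.    1.26 -0.2 ]
```

View pics/trip_s.png

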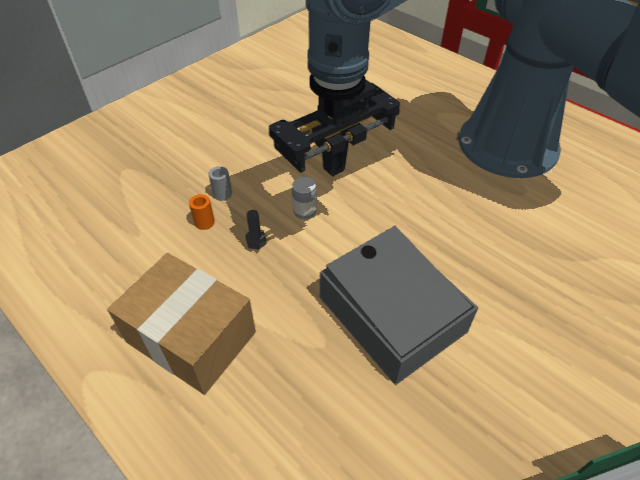

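The lid (left edge at 330,265) is rising on its own and the fingers are well clear at (333,160). While it opens I move above the grey sleeve, with the jaw axis perpendicular to the direction of the orange one.

```bash
python3 go.py .551 -.343 .15 25.7
```

```text
t 5.57 pos [ 0.5068 -0.0829  0.2231] yaw 79.5 rot [3.1356 0.0054 1.3876] travel [-247.3   90.4   75. ] spin 53.8 F [ 1.43 -5.08  0.13] w 0.0004 q [-0.39  0.07  1.8  -0.    1.26 -0.21]
```

>>> jog_arm --hand '[76, 76, 76, 76, 76]' --pt "-247 90 30" --pt "-247 90 30" --pt "-247 90 30" --pt "-247 90 30" --pt "-247 90 30" --spin '[54, 54, 54, 54, 54]'

```text
clock: 5.98
tool_pos: [0.5407, -0.2811, 0.1953]
eef_rot: [-3.141, -0.0, 0.758]
contact_force: [0.1, 0.6, 1.5]
grip_width: 0.0316
```

```bash
python3 go.py .551 -.343 .15 25.7
```

```text
t 5.98 pos [ 0.5407 -0.2811  0.1953] yaw 43.41 rot [-3.1413e+00 -1.0000e-04  7.5760e-01] travel [-35.   52.1  45.2] spin 17.7 F [0.1  0.57 1.47] w 0.0316 q [-0.67  0.32  1.57  0.    1.25  0.14]
```

>>> jog_arm --hand '[76, 76, 76, 76, 76]' --pt "-35 52 45" --pt "-35 52 45" --pt "-35 52 45" --pt "-35 52 45" --pt "-35 52 45" --spin '[17.7, 17.7, 17.7, 17.7, 17.7]'

```text
clock: 6.4
tool_pos: [0.5512, -0.3408, 0.1502]
eef_rot: [-3.14, 0.0, 0.457]
contact_force: [-0.5, 0.5, 0.6]
grip_width: 0.0653
```

```bash
python3 go.py .551 -.343 .042 25.7;  python3 - <<'E'
from h import *
from rig import arm
d=arm.read_camera("scene"); e=arm.read_camera("top"); cv2.imwrite("pics/sl.png",np.hstack([cv2.resize(d["frame"][100:400,120:520],(400,300)),e["frame"][60:360,150:550]])[:,:,::-1])
E
```

```text
t 6.4 pos [ 0.5512 -0.3408  0.1502] yaw 26.17 rot [-3.140e+00  4.000e-04  4.567e-01] travel [ -1.1   2.1 108.2] spin 0.5 F [-0.48  0.48  0.58] w 0.0653 q [-0.74  0.45  1.5   0.    1.2   0.38]
```

View pics/sl.png

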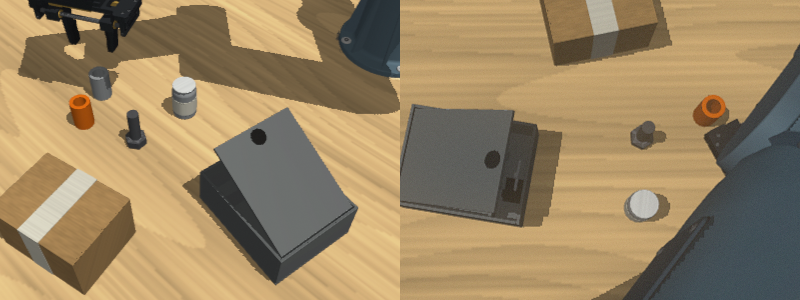

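The lid is opening (scene half, 290,180) and the gripper is above the grey sleeve (100,80). I descend.

>>> jog_arm --hand '[76, 76, 76, 76]' --pt "0 0 20" --pt "0 0.5 40" --pt "0 0.5 60" --pt "0 0.5 60" --spin '[0.5, 0.5, 0.5, 0.5]'

```text
clock: 6.83
tool_pos: [0.5503, -0.3388, 0.0883]
eef_rot: [-3.137, 0.002, 0.449]
contact_force: [-1.0, -0.1, -1.0]
grip_width: 0.076
```

```bash
python3 go.py .551 -.343 .042 25.7
```

```text
t 6.83 pos [ 0.5503 -0.3388  0.0883] yaw 25.73 rot [-3.1369e+00  1.9000e-03  4.4920e-01] travel [-1.1  4.3 46.3] spin 0.0 F [-0.96 -0.14 -0.97] w 0.076 q [-0.74  0.52  1.52  0.    1.1   0.39]
```

>>> jog_arm --hand '[76, 76, 76, 76, 76]' --pt "0 3 10" --pt "0 3 25" --pt "0 3 40" --pt "0 3 46" --pt "0 3 46" --spin '[0, 0, 0, 0, 0]'

```text
clock: 7.25
tool_pos: [0.5518, -0.3431, 0.0429]
eef_rot: [-3.138, 0.001, 0.447]
contact_force: [0.4, -0.9, -0.6]
grip_width: 0.076
```

```bash
python3 go.py .551 -.343 .042 25.7
```

```text
t 7.25 pos [ 0.5518 -0.3431  0.0429] yaw 25.59 rot [-3.138e+00  1.400e-03  4.466e-01] travel [-0.7 -0.4  0.9] spin -0.1 F [ 0.41 -0.9  -0.6 ] w 0.076 q [-0.74  0.59  1.52  0.    1.03  0.39]
```

>>> jog_arm --hand '[30, 30, 30, 30, 30]' --pt "0 0 0" --pt "0 0 0" --pt "0 0 0" --pt "0 0 0" --pt "0 0 0" --spin '[0, 0, 0, 0, 0]' --grip_force 40

```text
clock: 7.67
tool_pos: [0.5533, -0.3445, 0.0459]
eef_rot: [3.141, -0.0, 0.446]
contact_force: [-0.4, 0.9, -0.2]
grip_width: 0.0445
```

>>> jog_arm --hand '[30, 30, 30]' --pt "0 0 0" --pt "0 0 0" --pt "0 0 0" --spin '[0, 0, 0]'

```text
clock: 7.92
tool_pos: [0.5531, -0.3441, 0.0458]
eef_rot: [-3.142, -0.0, 0.446]
contact_force: [-1.7, 2.9, 5.2]
grip_width: 0.0387
```

>>> jog_arm --hand '[30, 30, 30, 30, 30]' --pt "0 0 -5" --pt "0 0 -15" --pt "0 0 -30" --pt "0 0 -50" --pt "0 0 -70" --spin '[0, 0, 0, 0, 0]'

```text
clock: 8.33
tool_pos: [0.5528, -0.3441, 0.1166]
eef_rot: [-3.141, 0.0, 0.446]
contact_force: [-0.8, -0.4, -3.3]
grip_width: 0.0397
```

>>> jog_arm --hand '[30, 30, 30, 30, 30]' --pt "0 0 -20" --pt "0 0 -45" --pt "0 0 -75" --pt "0 0 -100" --pt "0 0 -110" --spin '[0, 0, 0, 0, 0]'

```text
clock: 8.75
tool_pos: [0.5545, -0.3455, 0.2314]
eef_rot: [3.134, -0.003, 0.447]
contact_force: [-0.2, -1.1, -2.5]
grip_width: 0.0394
```

```bash
python3 go.py .52 -.1 .23 79.6;  python3 - <<'E'
from h import *
from rig import arm
d=arm.read_camera("scene"); e=arm.read_camera("top"); cv2.imwrite("pics/lift.png",np.hstack([d["frame"][0:400,120:520],e["frame"][60:460,150:550]])[:,:,::-1])
E
```

```text
t 8.75 pos [ 0.5545 -0.3455  0.2314] yaw 25.59 rot [ 3.1342e+00 -3.0000e-03  4.4660e-01] travel [ 7.490e+01 -2.363e+02 -1.000e-01] spin -54.0 F [-0.18 -1.06 -2.52] w 0.0394 q [-0.74  0.37  1.43 -0.    1.34  0.39]
```

View pics/lift.png

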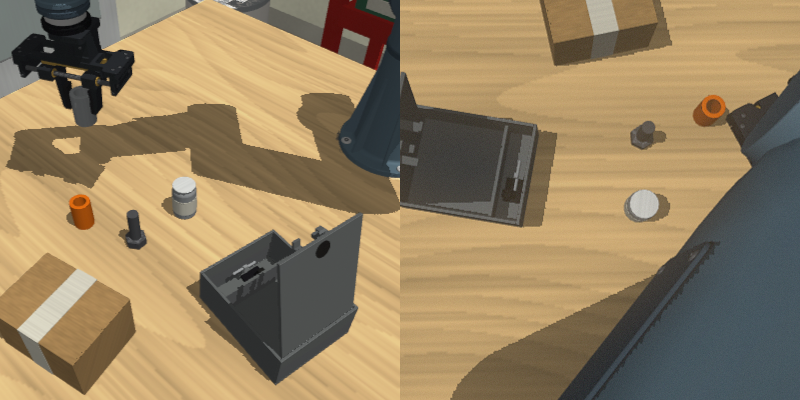

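The sleeve is held upright (scene half, 85,105), the lid is near vertical, and the bolt, tin and orange tube are undisturbed. I go to a waypoint in front of the case.

>>> jog_arm --hand '[30, 30, 30, 30, 30]' --pt "5 -15 0" --pt "15 -45 0" --pt "24 -75 0" --pt "33 -105 0" --pt "43 -135 0" --spin '[-5, -11, -17, -23, -29]'

```text
clock: 9.27
tool_pos: [0.5318, -0.202, 0.2227]
eef_rot: [-3.138, 0.0, 0.957]
contact_force: [-0.1, -0.9, -3.9]
grip_width: 0.0389
```

```bash
python3 go.py .52 -.1 .23 79.6
```

```text
t 9.27 pos [ 0.5318 -0.202   0.2227] yaw 54.84 rot [-3.1376e+00  2.0000e-04  9.5710e-01] travel [ 76.6 -68.4  -7. ] spin -24.8 F [-0.1  -0.92 -3.94] w 0.0389 q [-0.57  0.2   1.65 -0.    1.29  0.04]
```

>>> jog_arm --hand '[30, 30, 30, 30, 30]' --pt "18 -16 -2" --pt "36 -32 -4" --pt "54 -48 -6" --pt "70 -62 -7" --pt "76 -68 -7" --spin '[-6, -12, -18, -23, -25]'

```text
clock: 9.68
tool_pos: [0.5207, -0.0995, 0.2304]
eef_rot: [-3.138, -0.002, 1.395]
contact_force: [0.2, 0.8, -3.6]
grip_width: 0.0393
```

```bash
python3 go.py .539 .106 .23 79.6
```

```text
t 9.68 pos [ 0.5207 -0.0995  0.2304] yaw 79.92 rot [-3.1381e+00 -1.7000e-03  1.3949e+00] travel [205.6 -17.9   0.8] spin 0.3 F [ 0.19  0.83 -3.64] w 0.0393 q [-0.41  0.11  1.74  0.    1.29 -0.24]
```

>>> jog_arm --hand '[30, 30, 30, 30, 30]' --pt "0 0 0" --pt "0 0 0" --pt "0 0 0" --pt "0 0 0" --pt "0 0 0" --spin '[0, 0, 0, 0, 0]'

```text
clock: 10.1
tool_pos: [0.5221, -0.1035, 0.232]
eef_rot: [-3.141, 0.0, 1.387]
contact_force: [-0.5, -0.3, -3.2]
grip_width: 0.039
```

>>> jog_arm --hand '[30, 30, 30, 30, 30]' --pt "0 0 0" --pt "0 0 0" --pt "0 0 0" --pt "0 0 0" --pt "0 0 0" --spin '[0, 0, 0, 0, 0]'

```text
clock: 10.52
tool_pos: [0.5221, -0.1026, 0.2323]
eef_rot: [3.142, 0.0, 1.389]
contact_force: [-0.2, 0.1, -3.5]
grip_width: 0.0391
```

```bash
python3 go.py .539 .106 .23 79.6;  python3 - <<'E'
from h import *
from rig import arm
d=arm.read_camera("scene"); e=arm.read_camera("top"); cv2.imwrite("pics/way.png",np.hstack([d["frame"][0:400,120:520],e["frame"][60:460,50:450]])[:,:,::-1])
np.savez("scene1.npz",**d);np.savez("top1.npz",**e)
for c,d in(("scene",d),("top",e)):
    W=world(d); m=(W[...,1]>.14)&(W[...,1]<.32)&(W[...,2]>.1)&(abs(W[...,0]-.55)<.12)
    P=W[m]; print(c,len(P), P.min(0),P.max(0)) if len(P) else None
    if len(P)>100:
        a=np.c_[P[:,0],P[:,2],np.ones(len(P))]; k=np.linalg.lstsq(a,P[:,1],rcond=None)[0]; print("y=",k,"lean deg",np.degrees(np.arctan(k[1])))
E
```

```text
t 10.52 pos [ 0.5221 -0.1026  0.2323] yaw 79.57 rot [3.1415 0.     1.3888] travel [208.2 -21.2   2.3] spin -0.0 F [-0.19  0.08 -3.47] w 0.0391 q [-0.42  0.11  1.74 -0.    1.29 -0.24]
scene 2357 [0.485398   0.17768974 0.10004999] [0.63978213 0.26424886 0.24704245]
y= [-0.11183204  0.35452201  0.21612004] lean deg 19.520536906583242
top 9788 [0.48140836 0.17648182 0.10000143] [0.63690772 0.2645867  0.24760861]
y= [-0.17162437  0.37021872  0.24937905] lean deg 20.315495814278687
```

View pics/way.png

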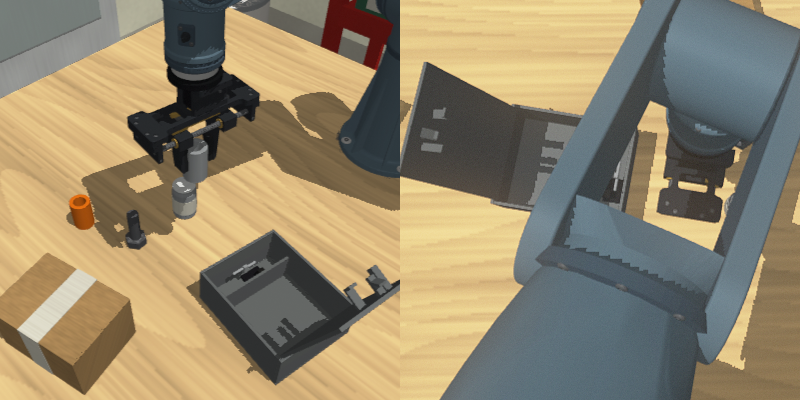

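The lid stands wide open, leaning back about 20° (scene half 370,300), and the compartment is free. Before going in I check how close the arm will come to the lid.

```bash
python3 - <<'E'
from h import *
from scipy.spatial import cKDTree
S=world(dict(np.load("scene1.npz"))).reshape(-1,3); T=world(dict(np.load("top1.npz"))).reshape(-1,3)
P=np.vstack([S,T]); P=P[~np.isnan(P).any(1)]
lid=P[(P[:,1]>.14)&(P[:,1]<.32)&(P[:,2]>.08)&(P[:,2]<.3)&(abs(P[:,0]-.55)<.12)]
# express lid in case frame
a=np.radians(79.6);ex=np.array([np.cos(a),np.sin(a)]);ey=np.array([-ex[1],ex[0]]);c=np.array([.5365,.0914])
q=lid[:,:2]-c; X=q@ex;Y=q@ey
for z in np.arange(.08,.26,.02):
    m=abs(lid[:,2]-z)<.01
    if m.sum()>20: print("z",z.round(2),"lid case-x min/2%/med",X[m].min().round(3),np.percentile(X[m],2).round(3),np.median(X[m]).round(3),"Y",Y[m].min().round(3),Y[m].max().round(3))
arm=P[(P[:,2]>.2)&(P[:,1]<.12)&(np.hypot(P[:,0],P[:,1])<.75)&(P[:,0]>0.1)&(P[:,0]<.75)]
w=np.radians(22.2);R=np.array([[np.cos(w),-np.sin(w)],[np.sin(w),np.cos(w)]])
for dz in(0,.09,.18):
    B=arm.copy();B[:,:2]=B[:,:2]@R.T;B[:,2]-=dz
    d,i=cKDTree(B).query(lid); k=d.argmin(); print(dz,"min",d.min().round(3),lid[k].round(3),B[i[k]].round(3))
# floor of compartment
m=(P[:,2]<.03)&(P[:,2]>-.01); q=P[:,:2]-c;X=q@ex;Y=q@ey
m&=(X>-.04)&(X<.085)&(abs(Y)<.065); print("floor z",np.median(P[m,2]),m.sum())
# sleeve in hand
h=P[(np.hypot(P[:,0]-.522,P[:,1]+.1026)<.03)&(P[:,2]>.15)&(P[:,2]<.23)]; print("sleeve low z",np.percentile(h[:,2],[0,1,5]))
E
```

```text
z 0.08 lid case-x min/2%/med 0.09 0.091 0.094 Y -0.075 0.074
z 0.1 lid case-x min/2%/med 0.094 0.095 0.1 Y -0.075 0.074
z 0.12 lid case-x min/2%/med 0.101 0.103 0.108 Y -0.076 0.074
z 0.14 lid case-x min/2%/med 0.109 0.111 0.116 Y -0.075 0.074
z 0.16 lid case-x min/2%/med 0.118 0.119 0.124 Y -0.076 0.074
z 0.18 lid case-x min/2%/med 0.126 0.127 0.132 Y -0.076 0.074
z 0.2 lid case-x min/2%/med 0.133 0.135 0.14 Y -0.075 0.074
z 0.22 lid case-x min/2%/med 0.114 0.119 0.147 Y -0.075 0.074
z 0.24 lid case-x min/2%/med 0.114 0.119 0.155 Y -0.076 0.074
0 min 0.069 [0.576 0.208 0.243] [0.593 0.151 0.277]
0.09 min 0.052 [0.578 0.205 0.227] [0.588 0.154 0.224]
0.18 min 0.022 [0.6   0.173 0.087] [0.599 0.155 0.1  ]
floor z 0.00454044647668854 6080
sleeve low z [0.185282   0.1871674  0.18897118]
```

Worst-case clearance is comfortable: the real body edge stays about 38 mm from the lid, since the 22 mm figure includes an extra yaw that won't happen. The floor is at z = 0.005 and the sleeve bottom is about 46 mm under the TCP. I go over case x = +10 mm.

```bash
python3 go.py .5383 .1012 .22 79.6
```

```text
t 10.62 pos [ 0.5221 -0.1025  0.2323] yaw 79.58 rot [ 3.1416 -0.      1.389 ] travel [203.2 -20.9  12.3] spin -0.0 F [ 0.31 -0.39 -2.91] w 0.0393 q [-0.42  0.11  1.74  0.    1.29 -0.24]
```

>>> jog_arm --hand '[30, 30, 30, 30, 30]' --pt "15 -2 0" --pt "40 -4 2" --pt "68 -7 4" --pt "96 -10 6" --pt "124 -13 8" --spin '[0, 0, 0, 0, 0]'

```text
clock: 11.03
tool_pos: [0.5317, 0.0229, 0.2243]
eef_rot: [3.141, -0.0, 1.388]
contact_force: [1.7, -0.2, -2.9]
grip_width: 0.0393
```

>>> jog_arm --hand '[30, 30, 30, 30, 30]' --pt "24 -2 1" --pt "45 -5 2" --pt "62 -6 3" --pt "73 -7 4" --pt "79 -8 4" --spin '[0, 0, 0, 0, 0]'

```text
clock: 11.45
tool_pos: [0.5381, 0.1023, 0.2201]
eef_rot: [-3.141, -0.0, 1.39]
contact_force: [-0.2, -0.2, -3.3]
grip_width: 0.0388
```

>>> jog_arm --hand '[30, 30, 30]' --pt "0 0 0" --pt "0 0 0" --pt "0 0 0" --spin '[0, 0, 0]'

```text
clock: 11.7
tool_pos: [0.5383, 0.1001, 0.2204]
eef_rot: [3.141, 0.0, 1.388]
contact_force: [0.4, 0.2, -2.2]
grip_width: 0.0388
```

```bash
python3 go.py .5383 .1012 .08 79.6;  python3 - <<'E'
from h import *
from rig import arm
d=arm.read_camera("scene"); e=arm.read_camera("top"); cv2.imwrite("pics/over.png",np.hstack([d["frame"][0:400,240:640],e["frame"][60:460,50:450]])[:,:,::-1])
E
```

```text
t 11.7 pos [0.5383 0.1001 0.2204] yaw 79.54 rot [3.1415e+00 4.0000e-04 1.3882e+00] travel [  1.2  -0.2 140.4] spin -0.1 F [ 0.43  0.24 -2.22] w 0.0388 q [-0.03  0.16  1.71 -0.    1.27  0.15]
```

View pics/over.png

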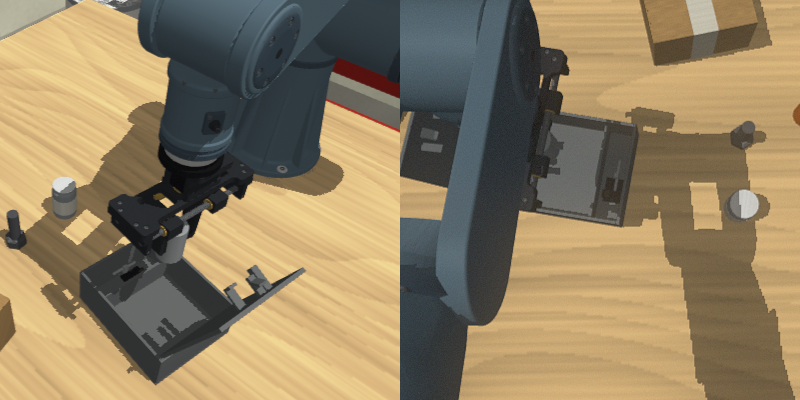

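The sleeve (175,245) hangs over the compartment and the lid (270,300) is clear of the arm. I lower it.

>>> jog_arm --hand '[30, 30, 30, 30, 30]' --pt "0 0 10" --pt "0 0 30" --pt "0 0 55" --pt "0 0 75" --pt "0 0 85" --spin '[0, 0, 0, 0, 0]'

```text
clock: 12.22
tool_pos: [0.5362, 0.1005, 0.1319]
eef_rot: [-3.137, 0.001, 1.388]
contact_force: [-0.3, -1.6, -3.8]
grip_width: 0.0393
```

>>> jog_arm --hand '[30, 30, 30, 30, 30]' --pt "0 0 15" --pt "0 0 30" --pt "0 0 45" --pt "0 0 55" --pt "0 0 60" --spin '[0, 0, 0, 0, 0]'

```text
clock: 12.63
tool_pos: [0.5374, 0.1007, 0.0738]
eef_rot: [-3.139, 0.0, 1.389]
contact_force: [-0.2, 0.4, -3.3]
grip_width: 0.0394
```

>>> jog_arm --hand '[30, 30, 30]' --pt "0 0 0" --pt "0 0 0" --pt "0 0 0" --spin '[0, 0, 0]'

```text
clock: 12.88
tool_pos: [0.539, 0.1009, 0.0762]
eef_rot: [3.14, -0.0, 1.389]
contact_force: [-0.4, -0.7, -2.9]
grip_width: 0.0391
```

```bash
python3 go.py .5383 .1012 .051 79.6
```

```text
t 12.88 pos [0.539  0.1009 0.0762] yaw 79.58 rot [ 3.1399e+00 -2.0000e-04  1.3889e+00] travel [ 0.2 -0.8 25.2] spin -0.0 F [-0.4  -0.69 -2.88] w 0.0391 q [-0.03  0.36  1.8  -0.    0.98  0.15]
```

>>> jog_arm --hand '[30, 30, 30, 30, 30]' --pt "0 0 5" --pt "0 0 10" --pt "0 0 15" --pt "0 0 19" --pt "0 0 21" --spin '[0, 0, 0, 0, 0]'

```text
clock: 13.3
tool_pos: [0.5376, 0.101, 0.0534]
eef_rot: [-3.14, 0.0, 1.389]
contact_force: [-0.4, 0.4, -3.6]
grip_width: 0.0389
```

>>> jog_arm --hand '[30, 30]' --pt "0 0 0" --pt "0 0 0" --spin '[0, 0]'

```text
clock: 13.47
tool_pos: [0.538, 0.1009, 0.0541]
eef_rot: [-3.141, 0.0, 1.389]
contact_force: [-0.4, -0.5, -3.6]
grip_width: 0.0394
```

>>> jog_arm --hand '[30, 30, 30, 30]' --pt "0 0 0.6" --pt "0 0 1.2" --pt "0 0 1.8" --pt "0 0 2.4" --spin '[0, 0, 0, 0]'

```text
clock: 13.8
tool_pos: [0.5383, 0.101, 0.052]
eef_rot: [3.141, -0.0, 1.389]
contact_force: [0.9, -0.6, -3.5]
grip_width: 0.0392
```

>>> jog_arm --hand '[30, 30]' --pt "0 0 0.5" --pt "0 0 1" --spin '[0, 0]'

```text
clock: 13.97
tool_pos: [0.5382, 0.101, 0.0509]
eef_rot: [3.142, -0.0, 1.389]
contact_force: [0.4, -0.0, -3.0]
grip_width: 0.0393
```

>>> jog_arm --hand '[30, 30]' --pt "0 0 0.4" --pt "0 0 0.8" --spin '[0, 0]'

```text
clock: 14.13
tool_pos: [0.5382, 0.101, 0.0507]
eef_rot: [-3.141, 0.0, 1.389]
contact_force: [-5.9, -0.4, 8.7]
grip_width: 0.0391
```

The sleeve is on the floor (+8.7 N at TCP z 0.0507). I release.

>>> jog_arm --hand '[30, 44, 48, 60, 74]' --pt "0 0 -0.4" --pt "0 0 -0.4" --pt "0 0 -0.4" --pt "0 0 -0.4" --pt "0 0 -0.4" --spin '[0, 0, 0, 0, 0]'

```text
clock: 14.55
tool_pos: [0.5385, 0.1009, 0.0507]
eef_rot: [3.141, -0.0, 1.389]
contact_force: [0.2, 0.0, 0.4]
grip_width: 0.0592
```

>>> jog_arm --hand '[74, 74, 74, 74]' --pt "0 0 -0.4" --pt "0 0 -0.4" --pt "0 0 -0.4" --pt "0 0 -0.4" --spin '[0, 0, 0, 0]'

```text
clock: 14.88
tool_pos: [0.5382, 0.101, 0.0509]
eef_rot: [3.141, -0.0, 1.389]
contact_force: [0.4, -0.2, 0.1]
grip_width: 0.0739
```

```bash
python3 go.py .5383 .1012 .051 79.6
```

```text
t 14.88 pos [0.5382 0.101  0.0509] yaw 79.58 rot [ 3.1415 -0.      1.3889] travel [ 0.3  0.  -0.1] spin -0.0 F [ 0.44 -0.24  0.14] w 0.0739 q [-0.03  0.4   1.8   0.    0.94  0.15]
```

Released, with no residual force. I go straight up, then away to the right.

>>> jog_arm --hand '[74, 74, 74, 74, 74]' --pt "0 0 -8" --pt "0 0 -25" --pt "0 0 -50" --pt "0 0 -80" --pt "0 0 -110" --spin '[0, 0, 0, 0, 0]'

```text
clock: 15.3
tool_pos: [0.5376, 0.1009, 0.1622]
eef_rot: [-3.141, 0.0, 1.389]
contact_force: [0.3, -0.1, 0.0]
grip_width: 0.074
```

>>> jog_arm --hand '[74, 74, 74, 74, 74]' --pt "0 0 -30" --pt "0 0 -60" --pt "-15 0 -80" --pt "-45 0 -80" --pt "-75 0 -80" --spin '[0, 0, 0, 0, 0]'

```text
clock: 15.72
tool_pos: [0.5254, 0.027, 0.2437]
eef_rot: [3.137, -0.0, 1.391]
contact_force: [0.6, -0.6, -1.3]
grip_width: 0.0741
```

>>> jog_arm --hand '[74, 74, 74, 74, 74]' --pt "-35 0 0" --pt "-70 0 0" --pt "-105 0 0" --pt "-135 0 0" --pt "-150 0 0" --spin '[0, 0, 0, 0, 0]'

```text
clock: 16.13
tool_pos: [0.4967, -0.1234, 0.2417]
eef_rot: [3.141, 0.001, 1.387]
contact_force: [0.5, 0.7, 0.3]
grip_width: 0.0741
```

>>> jog_arm --hand '[74, 74, 74, 74, 74]' --pt "-20 0 0" --pt "-50 0 0" --pt "-75 0 0" --pt "-75 0 0" --pt "-75 0 0" --spin '[0, 0, 0, 0, 0]'

```text
clock: 16.55
tool_pos: [0.4836, -0.1951, 0.2413]
eef_rot: [3.141, -0.0, 1.386]
contact_force: [-0.2, 1.0, -0.2]
grip_width: 0.0741
```

```bash
python3 - <<'E'
from h import *
from rig import arm
s=arm.observe(); print(s["clock"],s["tool_pos"],s["contact_force"],abs(s["qd"]).max())
a=np.radians(79.6);ex=np.array([np.cos(a),np.sin(a)]);ey=np.array([-ex[1],ex[0]]);c0=np.array([.5365,.0914])
fr=[]
for c in("scene","top"):
    d=arm.read_camera(c); fr.append(d["frame"]); W=world(d)
    for l in("sleeve","bolt","tin","lid_edge"): print(c,l,[(np.round(r["centre"],4),round(r["confidence"],2)) for r in arm.spot_point(c,l)][:3])
    q=W[...,:2]-c0; X=q@ex; Y=q@ey
    m=(np.hypot(X-.01,Y)<.035)&(W[...,2]>.05)&(W[...,2]<.09); P=W[m]
    if len(P): zt=np.percentile(P[:,2],[50,95]); cc,r=cv2.minEnclosingCircle(P[:,:2].astype(np.float32)); qq=np.array(cc)-c0; print(c,"sleeve top z",zt,"n",len(P),"case xy",qq@ex,qq@ey,"r",r)
cv2.imwrite("pics/end.png",np.hstack([fr[0][80:480,240:640],fr[1][60:460,50:450]])[:,:,::-1])
E
```

```text
16.55 [ 0.48360643 -0.19506065  0.24134566] [-0.16180223  0.95467446 -0.19947235] 0.03818164996683401
scene sleeve [(array([ 6.262e-01, -3.045e-01,  5.000e-04]), 0.69), (array([0.5376, 0.0996, 0.0047]), 0.61)]
scene bolt [(array([ 5.937e-01, -1.957e-01,  5.000e-04]), 0.8), (array([0.5373, 0.0932, 0.0027]), 0.15)]
scene tin [(array([ 0.4716, -0.1833,  0.0013]), 0.98)]
scene lid_edge []
scene sleeve top z [0.06310773 0.06601252] n 432 case xy 0.00891878142665342 -0.00215689002423439 r 0.020558129996061325
top sleeve [(array([0.5384, 0.0988, 0.0072]), 0.7)]
top bolt [(array([ 5.906e-01, -1.982e-01,  5.000e-04]), 0.5)]
top tin [(array([ 0.4693, -0.1898, -0.0035]), 0.88)]
top lid_edge [(array([0.5707, 0.2556, 0.2474]), 0.84)]
top sleeve top z [0.06381893 0.06641211] n 383 case xy 0.008264604261251033 0.0010214552211331301 r 0.02005385234951973
```

View pics/end.png

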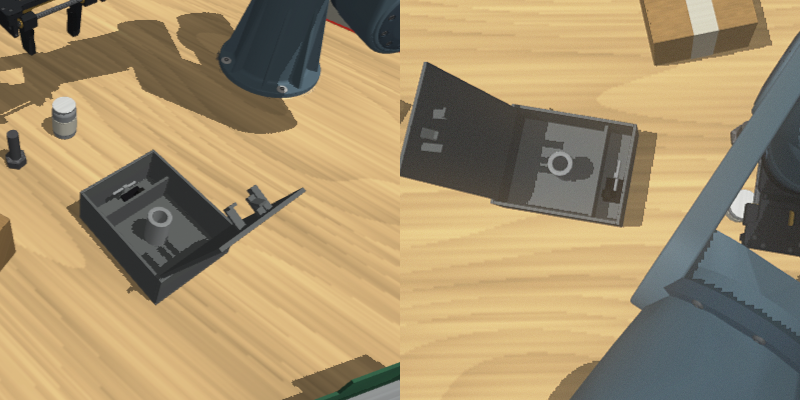

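The sleeve stands upright in the large compartment (scene half 160,217; top half 560,163), with its top at z ≈ 0.065. The lid is wide open, the bolt and tin stand where they were, and the arm is clear.

```bash
python3 -c "
from rig import arm
print(arm.sign_off())"
```

```text
the job is handed in; nothing more can be done
None
```

The sleeve now stands upright in the case's large compartment with the lid wide open. I handed the job in at about 17 s on the robot's clock; the sign-off reports no verdict.

- **Lid:** I pressed the pad at about 6 mm/s and felt the stop at 15.7 N, about 8 mm down. That was the highest vertical force reading; sideways force was about 5 N. I then backed off at about 0.5 m/s and the lid swung open by itself.
- **Sleeve:** I gripped the grey sleeve rather than the orange one and lowered it until contact with the compartment floor (8.7 N). Then I let go and moved the arm clear.
- **Last checks:** Both cameras show the sleeve upright, its top at about 65 mm and its centre about 9 mm to the +x side of the case's middle. The lid leans back about 20°, measured before the placing. The top view afterwards found its free edge 247 mm above the bench, so it is still open.
- **Bystanders:** The bolt and tin read within about 4 mm of their first positions, which is the detector's own error.
- **What disagreed:** The scene camera did not find the lid edge at the end. It also listed the orange tube as "sleeve", as expected for a look-alike.

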